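Sweep the nuts off the sorting tray into the tin

TASK

Push the slide gate of the sorting tray fully open by its red lug, sweep the three nuts with your fingertips along the tray and out through the spout so that they drop into the tin, then push the gate fully shut again. Leave the bearing where it lies on the tray, leave the tin, the spanner, the marker and the black regulator alone, and do not pick anything up.

Things in the scene. Friction and masses are not known exactly. Their poses are not given: they have to be found in the camera images.
- sorting_tray: Blue-grey sheet-metal sorting tray on legs, fixed. Origin on the mat (z = 0); its y axis points along the tray towards the spout, x to the right as one looks that way, z up. Flat floor 57 mm above the mat, walls 20 mm higher (rounded rim, top 80 mm above the mat). In mm: basin x -86 to 86, y -135 to 0, then both side walls close in at 45 degrees to the throat at y = 60.
- tray_throat (a point): point on the tray floor in the middle of the throat (tray frame 0, 60, 57 mm), where the straight spout begins: 52 mm wide inside (x -26 to 26), 38 mm long, walls as high as the tray's
- tray_lip (a point): point on the tray floor in the middle of the open lip where the spout ends (tray frame 0, 98, 57 mm); things pushed beyond it fall into the tin
- gate (a joint): slide gate across the spout at tray y = 84 mm: 0 = fully shut, 0.062 = fully open (m). It slides in the tray's -x direction, is held by friction only (1.5 N), stays where it is left and may start up to 10 mm ajar. Steel plate 62 mm wide, 21 mm high; its guide strips reach out to tray x = -105 mm, 70 mm above the mat.
- gate_lug (a point): centre of the top of the red thumb lug in the middle of the gate: 13 x 13 mm, standing 26 mm above the plate's upper edge (from 79 to 105 mm above the mat); moves with the gate. A 24 mm wide steel tongue carries it up to 89 mm above the mat. Push it on its flank, towards the tray's -x to open, +x to shut.
- nut_rusty_a_mid (a point): centre of a rusty brown hexagon nut, 26 x 29 mm, 13 mm high, lying flat on the tray floor
- nut_rusty_b_mid (a point): centre of another rusty brown hexagon nut, 26 x 29 mm, 13 mm high, lying flat on the tray floor
- nut_steel_mid (a point): centre of a grey steel hexagon nut, 19 x 21 mm, 10 mm high, lying flat on the tray floor
- bearing_mid (a point): centre of a ball bearing with a yellowish outer ring, 38 mm across, 12 mm high, lying flat on the tray floor beside the nuts; it stays on the tray
- tin: open round tin, 83 mm across, 44 mm high, inner diameter 74 mm, a few screws on its bottom; origin at the centre of its underside, 4 mm above the mat; stands loose inside a low ring on the tray's base plate, centred under the end of the spout (tray frame 0, 125 mm), its rim 6 mm below the spout's floor sheet
- spanner: bystander: steel combination spanner, 30 x 174 x 7 mm, lying on the mat in front of the tray, origin at its centre underneath, long along its y axis
- marker: bystander: white marker pen with black cap, 16 mm thick, 140 mm long along its y axis, lying on the mat in front of the tray, origin at its centre underneath
- regulator: bystander: small black regulator block with copper brushes, 34 x 71 x 30 mm, standing on the mat in front of the tin, origin at its centre underneath
Not all that is in view belongs to the job. What is shaped like the part that bears nut_rusty_b_mid but orange or turquoise is not meant.

How it is judged:
By the outcome, as a careful person would: the job done as asked, in the order asked, and still so for the second after the job is handed in, with the robot touching nothing.
It also fails if it takes over 67 s, if anything falls off the work surface, if the arm or the gripper's body presses on something with over 40 N, if the wrist force passes 120 N, or if a joint passes its speed limit or range.

ROBOT

A 6-joint arm with a two-finger parallel gripper is mounted at the origin on a cart in front of the work surface, level with it; the furniture and walls round the work are solid. World frame = base frame: x ahead of the robot, y to its left, z up, the work surface at z = 0. Lengths are in mm, angles in rad, forces in N, time in s.
With the tool pointing down it reaches from about 400 to 925 mm from the base axis. Payload 12.5 kg.
Tool frame: the origin (TCP) lies at the very end of the fingers, on their centre line; the grasp point (between the pads) lies 19 mm behind it; z points along the fingers, y is the line along which they close (so a half turn about z gives the same grasp; the last joint's range is limited). The gripper opens to 95 mm and grips with 3 to 60 N. Pads are 20 mm wide; open, the fingers measure 119 mm over their backs; the gripper's body (75 mm by 180 mm) begins 59 mm behind the grasp point.
Start: joints at [1.147, 0.491, 1.559, -0, 1.092, -0.106], TCP at [195.283, 593.729, 186.961] pointing down, gripper open.
Joint ranges: [-3.1, 3.1], [-0.84, 2.19], [0.05, 2.79], [-1.13, 4.28], [0.06, 2.93], [-2.69, 2.69]. Speed limits (rad/s): [2.22, 2.22, 2.79, 3.14, 3.14, 3.14].

INTERFACE

Orientations are given as [roll, pitch, yaw] about the fixed x, y, z axes, in that order (R = Rz(yaw) Ry(pitch) Rx(roll)).
In Python, from cell import state, imaging, env, spot_in, mark_of gives the robot as it stands. The module is installed in compiled form; this text tells all that it offers.
- The arm moves only by the tool step_arm, never from a script. Its argument "increments" is a list of rows, each an object with "slide": the shift along the tool's x, y, z in m, a list of three; "roll": the turn about the tool's z in rad. A call has 1 to 5 rows; each row is the pose to reach, as a shift and turn from the pose commanded when the call began, along the tool's axes at that moment; what a row does not reach only later rows make up. A row lasts 1/8 s, in which the tool goes at most 62.5 mm and 10.7 degrees, less where a joint would pass 70% of its speed; a pose out of reach is approached as far as the arm can. A call with a gripper value outside its range is refused whole. "fingers" is the opening, from 0 (shut) to 1 (fully open), set as the call begins (left out, the last holds). The fingers move at their own pace and stop on an object; the grip force is fixed at half the most. Time passes only in rows, so rows that repeat a pose let the fingers close. It gives the time, the measured TCP pose, the force, the opening and the grip force at its end, in the units of the state.
- state(): the state, without advancing time (a new reading comes with each control period).
- imaging.read_camera(name): name is "scene" or "side" or "wrist"; returns a dict with "color" (420x560x3 uint8, red, green, blue), "z_map" (420x560 float32, mm along the optical axis (not along the pixel's ray), 0 where there is no reading), "intrinsics" (3x3 intrinsics, pixels), "distortion" ([k1, k2, p1, p2, k3] as OpenCV has them; the pictures are not rectified), "camera_from_world" (4x4, takes a point from world to camera coordinates). Camera axes: x right, y up, looking along -z (the intrinsics and any distortion apply to the point x, -y, -z); pixel columns grow to the right and rows downward; lengths in mm; the calibration is good to about 2 mm. A picture is of the moment at which its call begins.
- env.job_done(): hands the job in; it is judged then, once.
Trained networks look in the newest picture that a camera, given by its name, has taken for a name from the list of things; names that differ only in an ending like _2 or _b are one class to them, and where a whole thing is asked for, a point or a joint stands for the part that bears it (a point fixed in the world has none). Each returns a list of dicts, best first, with "confidence" (0 to 1); they miss things now and then, are a little off and sometimes report something else, mostly with a low value. They report only what shows in the picture. A call takes as long as a camera call. They do not tell look-alikes from the thing itself.
- spot_in(camera, target): "bbox" ([left, top, right, bottom] in pixels, round what is visible of it).
- mark_of(camera, target): "uv" ([column, row] in pixels: a listed point, or the origin of a listed thing).
The state is a dict: "t": time; "joints": joint angles; "qvel": joint speeds; "tau": joint torques, N m; "eef_pos": TCP position; "tcp_rot": TCP orientation; "ft_force": force on the tool from outside, world axes, zero at the start; "moment": the same for the moment, N m; "opening": opening from 0.0 (shut) to 1.0 (fully open); "grip_force": force on a finger pad.
Only numpy, scipy, OpenCV 4.12 (cv2) and the standard library are available. Lean on these libraries where they do the work, as an engineer would, in place of code of your own. Each camera call takes 0.05 s, during which the arm holds its last target. There are 200 camera calls.

## Working session

There is one attempt and no reset: what is moved stays moved. The work goes in short steps, Python scripts to look and compute and a tool call to move; the robot and the scene stay as the last step left them, time stands still between calls to the robot, and variables do not carry over. Pictures are saved under pics/ and viewed, at most 10 in all, crops included, and the job is handed in when it is done.

Besides the shell and the picture viewer there is one more tool, called after "Emit:" as name([rows], argument=value, ...), one row to a line, values as JSON. step_arm: Moves the arm, as the interface text tells. Its arguments: {"type":"object","properties":{"increments":{"type":"array"},"fingers":{"type":"number"}},"required":["increments"]}

```bash
mkdir -p pics; cat > h.py <<'E'
import numpy as np, cv2
from cell import state, imaging, env, spot_in, mark_of
def ray(c,uv):
    p=cv2.undistortPoints(np.array([[uv]],float),c['intrinsics'],np.array(c['distortion'],float))[0,0]
    return np.array([p[0],-p[1],-1.0])
def at_z(c,uv,z):
    T=np.linalg.inv(c['camera_from_world']); d=T[:3,:3]@ray(c,uv); o=T[:3,3]
    return o+d*(z-o[2])/d[2]
def at_depth(c,uv):
    u,v=int(round(uv[0])),int(round(uv[1])); T=np.linalg.inv(c['camera_from_world'])
    w=c['z_map'][max(v-1,0):v+2,max(u-1,0):u+2]; w=w[w>0]
    if not len(w): return None
    return T[:3,:3]@(ray(c,uv)*np.median(w))+T[:3,3]
def pix(c,P):
    P=np.atleast_2d(P); q=(c['camera_from_world']@np.c_[P,np.ones(len(P))].T).T[:,:3]
    q=q*[1,-1,-1]
    return cv2.projectPoints(q,np.zeros(3),np.zeros(3),c['intrinsics'],np.array(c['distortion'],float))[0][:,0]
def save(c,n): cv2.imwrite('pics/'+n,c['color'][:,:,::-1])
E
python3 - <<'E'
from h import *
np.set_printoptions(precision=1,suppress=True)
s=state();print(s['t'],s['eef_pos'],s['tcp_rot'],s['opening'])
ims=[]
for n in ['scene','side']:
    c=imaging.read_camera(n);ims.append(c['color'])
    for t in ['sorting_tray','tray_throat','tray_lip','gate_lug','nut_rusty_a_mid','nut_steel_mid','bearing_mid','tin']:
        for r in mark_of(n,t)[:4]:
            P=at_depth(c,r['uv']); print(n,t,round(r['confidence'],2),np.round(r['uv']),P)
    save(c,n+'0.png')
E
```

```text
0.0 [195.2 593.4 186.3] [-3.1 -0.   2.8] 1.0012870640371587
scene sorting_tray 0.22 [372. 232.] [ 367.5 -140.7    5.2]
scene tray_throat 0.97 [257. 231.] [535.   38.9  83.8]
scene tray_lip 0.78 [252. 246.] [546.2  38.6  39.6]
scene gate_lug 0.54 [251. 221.] [547.3  39.2 104. ]
scene nut_rusty_a_mid 0.64 [261. 230.] [542.5  11.2  58.7]
scene nut_rusty_a_mid 0.59 [268. 195.] [578.9 -80.7  61.8]
scene nut_steel_mid 0.49 [245. 275.] [518.2 111.8  46.3]
scene nut_steel_mid 0.39 [284. 207.] [535.2 -66.9  58.9]
scene bearing_mid 0.71 [260. 181.] [ 610.3 -106.2   69.9]
scene bearing_mid 0.64 [335. 296.] [368.3  51.4  11.1]
scene tin 0.78 [248. 277.] [514.3 109.8  41.6]
side sorting_tray 0.6 [266. 238.] [547.8  36.7  67.8]
side tray_throat 0.81 [267. 235.] [543.9  37.3  76.6]
side tray_lip 0.65 [270. 246.] [539.5  48.1  54.3]
side tray_lip 0.4 [270. 208.] [539.2 -88.3  55.9]
side gate_lug 0.53 [268. 224.] [542.   37.6 106.3]
side nut_rusty_a_mid 0.42 [255. 209.] [575.1 -67.5  69.1]
side nut_steel_mid 0.44 [274. 212.] [530.7 -58.9  67.4]
side bearing_mid 0.56 [236. 203.] [620.5 -93.1  68. ]
side tin 0.56 [271. 270.] [536.1  84.6  17.3]
```

View pics/scene0.png

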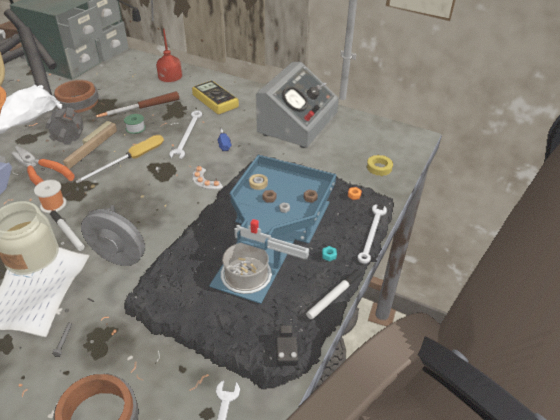

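View pics/side0.png

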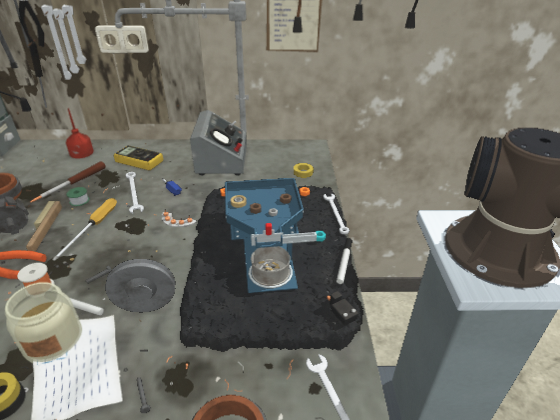

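The scene view shows the tray, with its spout towards world +y and the tin at (247,268). The red lug is at (254,226). There are two rusty nuts on the tray at (269,196) and (311,195), and a steel nut at (285,208). The bearing is at (258,181).

These could be mistaken for the nuts: orange ring (354,193), turquoise nut (329,253) and the bearing. The two coloured ones lie off the tray. Next I'll get a closer view with the wrist camera.

Emit:
step_arm([
  {"slide": [-0.035, -0.03, -0.025], "roll": 0.1},
  {"slide": [-0.075, -0.066, -0.05], "roll": 0.2},
  {"slide": [-0.115, -0.102, -0.075], "roll": 0.3},
  {"slide": [-0.155, -0.138, -0.1], "roll": 0.4},
  {"slide": [-0.195, -0.174, -0.113], "roll": 0.5},
])

```text
t: 1.52
eef_pos: [326.9, 366.1, 301.3]
tcp_rot: [3.14, 0.0, 2.321]
ft_force: [0.9, 0.1, -1.5]
opening: 1.003
grip_force: 0.0
```

```bash
cat >> h.py <<'E'
from scipy.spatial.transform import Rotation as Ro
def to_tool(P,yaw=None):
    s=state(); R=Ro.from_euler('xyz',s['tcp_rot']).as_matrix()
    d=R.T@(np.array(P)-np.array(s['eef_pos'])); 
    r=None if yaw is None else (s['tcp_rot'][2]-yaw+np.pi)%(2*np.pi)-np.pi
    print('t',s['t'],'pos',np.round(s['eef_pos'],1),'rot',np.round(s['tcp_rot'],3),'F',np.round(s['ft_force'],1),'op',round(s['opening'],3)); print('slide mm',np.round(d,1),'roll',r)
E
python3 -c "
from h import *
to_tool([545,-30,300],1.57)"
```

```text
t 1.525 pos [326.9 366.1 301.3] rot [3.14  0.    2.321] F [ 0.9  0.1 -1.5] op 1.003
slide mm [-438.5 -110.4    1.2] roll 0.7507187268812574
```

Emit:
step_arm([
  {"slide": [-0.054, -0.014, 0], "roll": 0.13},
  {"slide": [-0.109, -0.028, 0], "roll": 0.26},
  {"slide": [-0.164, -0.042, 0], "roll": 0.39},
  {"slide": [-0.219, -0.056, 0], "roll": 0.51},
  {"slide": [-0.274, -0.07, 0], "roll": 0.64},
])

```text
t: 2.15
eef_pos: [463.1, 117.9, 300.2]
tcp_rot: [3.141, -0.0, 1.68]
ft_force: [1.2, 0.7, 0.3]
opening: 0.999
grip_force: 0.0
```

```bash
python3 - <<'E'
from h import *
to_tool([545,-30,300],1.57)
c=imaging.read_camera('wrist');save(c,'w0.png')
T=np.linalg.inv(c['camera_from_world']);print(np.round(T,2))
E
```

```text
t 2.15 pos [463.1 117.9 300.2] rot [ 3.141 -0.     1.68 ] F [1.2 0.7 0.3] op 0.999
slide mm [-156.    65.4    0.2] roll 0.10957047268895792
[[ 9.9000e-01 -1.0000e-01 -3.0000e-02  4.5473e+02]
 [ 1.1000e-01  9.6000e-01  2.5000e-01  1.8658e+02]
 [ 0.0000e+00 -2.5000e-01  9.7000e-01  4.9695e+02]
 [ 0.0000e+00  0.0000e+00  0.0000e+00  1.0000e+00]]
```

View pics/w0.png

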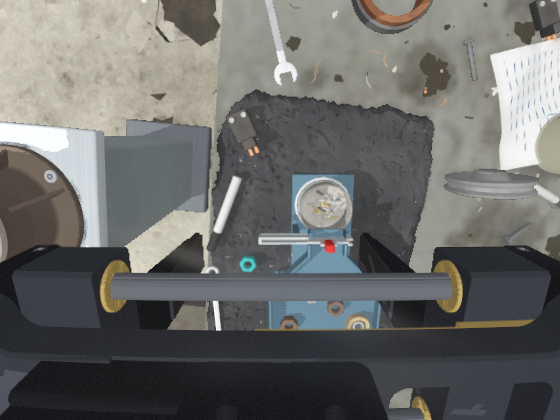

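The wrist view shows the lug at (329,246), the tin at (323,202) and the turquoise nut at (247,264). The gripper hides the nuts, so I'll move further along -y.

Emit:
step_arm([
  {"slide": [-0.048, 0.016, 0], "roll": 0.03},
  {"slide": [-0.096, 0.032, 0], "roll": 0.06},
  {"slide": [-0.144, 0.048, 0], "roll": 0.09},
  {"slide": [-0.188, 0.065, 0], "roll": 0.11},
  {"slide": [-0.188, 0.065, 0], "roll": 0.11},
])

```text
t: 2.82
eef_pos: [549.0, -62.2, 299.3]
tcp_rot: [-3.141, 0.0, 1.571]
ft_force: [-1.0, -0.4, -0.7]
opening: 0.999
grip_force: 0.0
```

```bash
python3 - <<'E'
from h import *
np.set_printoptions(precision=1,suppress=True)
to_tool([545,-30,300],1.57)
c=imaging.read_camera('wrist')
Z=dict(tray_throat=57,tray_lip=57,gate_lug=105,nut_rusty_a_mid=63.5,nut_steel_mid=62,bearing_mid=63,tin=8,sorting_tray=0)
im=c['color'].copy()
for t,z in Z.items():
    for r in mark_of('wrist',t)[:4]:
        print(t,round(r['confidence'],2),np.round(r['uv']),at_z(c,r['uv'],z),at_depth(c,r['uv']))
        cv2.circle(im,tuple(int(round(v)) for v in r['uv']),2,(255,0,255),-1)
save(c,'w1raw.png')
cv2.imwrite('pics/w1.png',cv2.resize(im[60:300,160:460,::-1],None,fx=2.5,fy=2.5))
np.savez('w1.npz',**c)
E
```

```text
t 2.825 pos [549.  -62.2 299.3] rot [-3.1  0.   1.6] F [-1.  -0.4 -0.7] op 0.999
slide mm [32.2 -4.  -0.7] roll 0.0005375085078149766
tray_throat 0.95 [279. 128.] [545.5  12.8  57. ] [545.5  12.9  55.9]
tray_lip 0.77 [276. 100.] [541.4  50.6  57. ] [540.5  55.7   5.7]
gate_lug 0.74 [327. 211.] [611.  -96.8 105. ] [ 618.8 -109.7   56.2]
gate_lug 0.56 [278. 109.] [544.5  35.9 105. ] [544.5  36.  103.8]
nut_rusty_a_mid 0.67 [297. 190.] [572.1 -74.6  63.5] [572.5 -76.1  55.8]
nut_steel_mid 0.49 [270. 184.] [532.6 -66.1  62. ] [532.4 -67.2  55.8]
bearing_mid 0.73 [275. 110.] [540.3  37.9  63. ] [541.1  35.  104. ]
bearing_mid 0.72 [183.  14.] [419.4 159.7  63. ] [409.3 171.7  28.9]
bearing_mid 0.68 [278. 128.] [544.   13.4  63. ] [543.9  13.6  55.4]
bearing_mid 0.56 [327. 210.] [ 616.9 -106.2   63. ] [ 617.8 -107.8   57. ]
sorting_tray 0.89 [281. 167.] [548.  -48.5   0. ] [548.  -42.2  55.9]
```

View pics/w1.png

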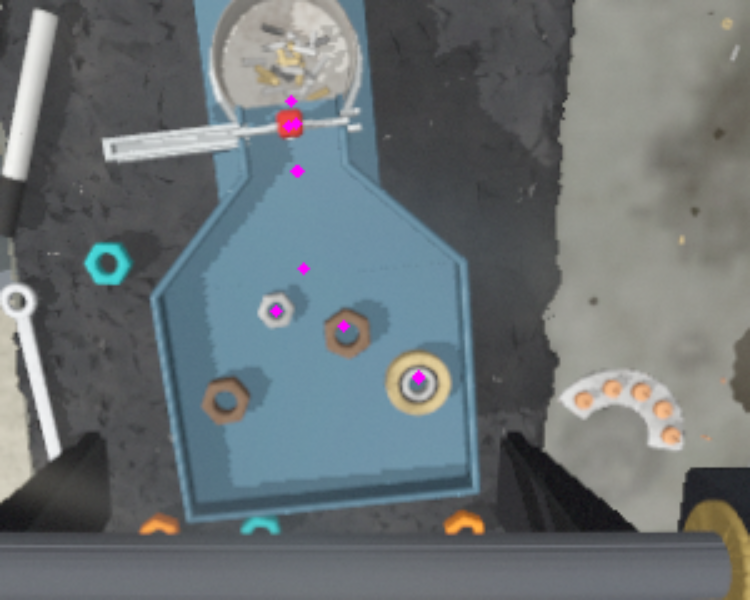

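The crop shows three real nuts on the tray: steel (276,311), rusty (347,333) and rusty (226,400). The bearing is at (418,382) and the lug at (290,124). The turquoise and orange look-alikes are all off the tray. Now I'll fit the tray frame.

```bash
cat > m.py <<'E'
from h import *
np.set_printoptions(precision=1,suppress=True)
c=dict(np.load('w1.npz'))
U=lambda x,y:(160+x/2.5,60+y/2.5)
obs=[((189,519),(-87.5,-136.5)),((477,490),(87.5,-136.5)),((155,297),(-87.5,0)),((466,261),(87.5,0))]
W=[at_z(c,U(*p),80)[:2] for p,_ in obs]; L=[q for _,q in obs]
W+= [at_z(c,(279,128),57)[:2],at_z(c,(276,100),57)[:2]]; L+=[(0,60),(0,98)]
W=np.array(W);L=np.array(L,float)
wm,lm=W.mean(0),L.mean(0);A=(L-lm);B=(W-wm)
a=np.arctan2((A[:,0]*B[:,1]-A[:,1]*B[:,0]).sum(),(A*B).sum())
R=np.array([[np.cos(a),-np.sin(a)],[np.sin(a),np.cos(a)]]);o=wm-R@lm
if __name__=='__main__':
    print('yaw',a,'origin',o,'\nres',W-(L@R.T+o))
    for n,p,z in [('lug',U(290,112),105),('steel',U(276,311),67),('rustyA',U(347,333),70),('rustyB',U(226,400),70),('bearing',U(418,382),69)]:
        w=at_z(c,p,z); print(n,w,'tray',R.T@(w[:2]-o))
    # depth top profile around lug
    u,v=279,107
    for d in (-2,0,2,4): print([at_depth(c,(u+e,v+d)).round(0).tolist() for e in (-8,-5,0,5,8)])
np.savez('tray.npz',R=R,o=o,a=a)
E
python3 m.py
```

```text
yaw 0.10803616336666819 origin [552.1 -46.3] 
res [[-0.2 -0.1]
 [-0.5 -0.2]
 [ 0.6 -0.3]
 [ 0.1  0.9]
 [ 0.  -0.2]
 [ 0.  -0. ]]
lug [542.3  40.6 105. ] tray [-0.4 87.4]
steel [533.1 -66.3  67. ] tray [-21.  -17.9]
rustyA [574.3 -78.7  70. ] tray [ 18.6 -34.6]
rustyB [ 503.  -119.2   70. ] tray [-56.6 -67.2]
bearing [ 616.8 -108.5   69. ] tray [ 57.6 -68.8]
[[536.0, 41.0, 102.0], [540.0, 41.0, 103.0], [546.0, 41.0, 103.0], [553.0, 45.0, 56.0], [557.0, 44.0, 56.0]]
[[536.0, 38.0, 103.0], [540.0, 38.0, 104.0], [546.0, 38.0, 103.0], [553.0, 42.0, 57.0], [557.0, 42.0, 58.0]]
[[536.0, 36.0, 103.0], [540.0, 36.0, 104.0], [546.0, 36.0, 103.0], [552.0, 37.0, 79.0], [557.0, 38.0, 77.0]]
[[536.0, 33.0, 103.0], [540.0, 33.0, 104.0], [546.0, 33.0, 103.0], [553.0, 36.0, 57.0], [557.0, 36.0, 56.0]]
```

```bash
cat >> h.py <<'E'
def go(tx,ty,z,h=0.0):
    """slide to tray-frame point, heading h (clockwise positive)"""
    d=np.load('tray.npz'); w=d['R']@[tx,ty]+d['o']; to_tool([w[0],w[1],z],np.pi/2+float(d['a'])-h)
def where():
    d=np.load('tray.npz'); s=state(); print('tray',np.round(d['R'].T@(np.array(s['eef_pos'])[:2]-d['o']),1),np.round(s['eef_pos'][2],1),'h',round(np.pi/2+float(d['a'])-s['tcp_rot'][2],3))
E
python3 -c "
from h import *
go(-1,84,140)"
```

```text
t 3.275 pos [548.1 -59.1 300.2] rot [ 3.141 -0.     1.575] F [-0.  -0.6 -0.2] op 1.001
slide mm [ 96.2  -5.7 160.2] roll -0.10406465624608563
```

Emit:
step_arm([
  {"slide": [0.03, -0.002, 0.04], "roll": -0.03},
  {"slide": [0.06, -0.004, 0.08], "roll": -0.06},
  {"slide": [0.09, -0.005, 0.12], "roll": -0.104},
  {"slide": [0.096, -0.006, 0.16], "roll": -0.104},
  {"slide": [0.096, -0.006, 0.16], "roll": -0.104},
], fingers=0.4)

```text
t: 3.9
eef_pos: [540.6, 37.0, 138.2]
tcp_rot: [-3.137, -0.001, 1.679]
ft_force: [-0.1, -0.5, -0.5]
opening: 0.532
grip_force: 0.0
```

```bash
python3 -c "
from h import *
go(-1,84,94);where()
c=imaging.read_camera('wrist');save(c,'w2.png')"
```

```text
t 3.9 pos [540.6  37.  138.2] rot [-3.137e+00 -1.000e-03  1.679e+00] F [-0.1 -0.5 -0.5] op 0.532
slide mm [-0.1  1.6 44.2] roll 0.000288936365345549
tray [-2.4 84. ] 138.2 h -0.0
```

View pics/w2.png

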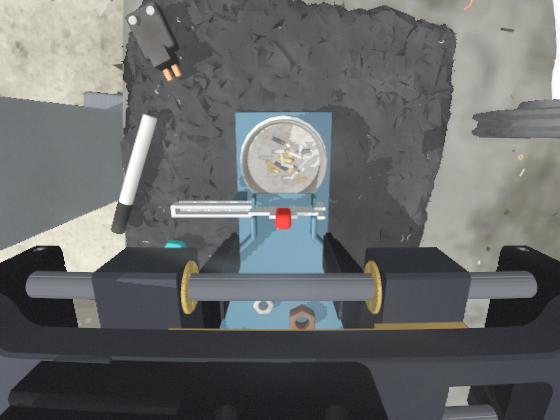

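The lug at (283,217) lies midway between the fingers, so I'll lower.

Emit:
step_arm([
  {"slide": [0, 0.001, 0.015]},
  {"slide": [0, 0.001, 0.03]},
  {"slide": [0, 0.001, 0.044]},
  {"slide": [0, 0.001, 0.044]},
], fingers=0.4)

```text
invalid input at $.increments[0]: expected keys slide, roll
```

Emit:
step_arm([
  {"slide": [0, -0.015, 0]},
  {"slide": [0, -0.03, 0]},
  {"slide": [0, -0.045, 0]},
  {"slide": [0, -0.06, 0]},
  {"slide": [0, -0.06, 0]},
])

```text
invalid input at $.increments[0]: expected keys slide, roll
```

```bash
python3 -c "
from h import *
go(-75,84,94);where()
c=imaging.read_camera('wrist')
r=[x for x in mark_of('wrist','gate_lug')]
for x in r:
  d=np.load('tray.npz');w=at_z(c,x['uv'],105);print(x['confidence'],x['uv'],w,d['R'].T@(w[:2]-d['o']))
"
```

```text
t 3.95 pos [541.8  36.5 140. ] rot [-3.14  -0.     1.678] F [ 0.9 -0.5  0.5] op 0.489
slide mm [  0.6 -73.7  46.1] roll -0.0004006058604910656
tray [-1.3 83.4] 140.0 h 0.0
0.88 [284.9, 219.2] [544.18144662  37.94845618 105.        ] [ 1.23027322 84.58968249]
```

Roll is a required field. I'll repeat the moves with it.

Emit:
step_arm([
  {"slide": [0, 0.001, 0.015], "roll": 0},
  {"slide": [0, 0.001, 0.03], "roll": 0},
  {"slide": [0, 0.001, 0.046], "roll": 0},
  {"slide": [0, 0.001, 0.046], "roll": 0},
], fingers=0.4)

```text
t: 4.55
eef_pos: [542.2, 36.3, 92.4]
tcp_rot: [-3.139, -0.001, 1.678]
ft_force: [-0.6, 1.2, 0.8]
opening: 0.4
grip_force: 0.0
```

Emit:
step_arm([
  {"slide": [0, -0.015, 0], "roll": 0},
  {"slide": [0, -0.03, 0], "roll": 0},
  {"slide": [0, -0.045, 0], "roll": 0},
  {"slide": [0, -0.06, 0], "roll": 0},
  {"slide": [0, -0.068, 0], "roll": 0},
])

```text
t: 5.18
eef_pos: [474.3, 29.0, 94.2]
tcp_rot: [3.141, -0.0, 1.678]
ft_force: [1.5, 1.3, 1.1]
opening: 0.401
grip_force: 0.0
```

```bash
python3 -c "
from h import *
go(-75,84,94);where()
c=imaging.read_camera('wrist')
r=[x for x in mark_of('wrist','gate_lug')]
for x in r:
  d=np.load('tray.npz');w=at_z(c,x['uv'],105);print(x['confidence'],x['uv'],w,d['R'].T@(w[:2]-d['o']))
"
```

```text
t 5.175 pos [474.3  29.   94.2] rot [ 3.141 -0.     1.678] F [1.5 1.3 1.1] op 0.401
slide mm [ 0.8 -5.8  0.2] roll -0.001133840144170506
tray [-69.2  83.2] 94.2 h 0.001
0.62 [386.9, 238.7] [543.41688833  37.50581284 105.        ] [ 0.42244396 84.23205923]
```

```bash
python3 -c "
from h import *
c=imaging.read_camera('wrist');save(c,'w3.png');where()"
```

```text
tray [-68.2  83.1] 94.1 h 0.001
```

View pics/w3.png

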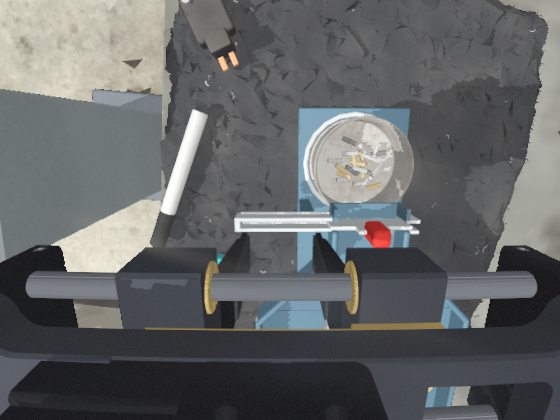

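The lug at (378,234) did not move and the right finger is already past it. I'll check where the fingertip really is.

```bash
python3 - <<'E'
from h import *
np.set_printoptions(precision=1,suppress=True)
d=np.load('tray.npz');s=state();c=imaging.read_camera('wrist')
p=np.array(s['eef_pos']);x=np.r_[d['R'][:,0],0]
print('tcp',p,'pix tcp,pads',pix(c,[p,p+19*x,p-19*x,p+31*x]))
L=lambda a,b,z:np.r_[d['R']@[a,b]+d['o'],z]
print('lug top corners shut',pix(c,[L(a,b,105) for a in(-6.5,6.5) for b in(77.5,90.5)]))
for v in range(225,262,4): print(v,[ (lambda q:None if q is None else q.round(0).tolist())(at_depth(c,(u,v))) for u in (322,327,333,378)])
E
python3 - <<'E'
import cv2
im=cv2.imread('pics/w3.png');cv2.imwrite('pics/w3c.png',cv2.resize(im[190:270,200:440],None,fx=3.3,fy=3.3,interpolation=cv2.INTER_CUBIC))
E
```

```text
tcp [475.4  29.   94.1] pix tcp,pads [[281.9 235. ]
 [309.2 235. ]
 [254.5 235.1]
 [326.4 234.9]]
lug top corners shut [[374.2 248.2]
 [375.8 229.6]
 [393.5 248. ]
 [395.3 229.6]]
225 [[508.0, 29.0, 60.0], [511.0, 32.0, 68.0], [514.0, 34.0, 74.0], [542.0, 42.0, 90.0]]
229 [[507.0, 28.0, 69.0], [511.0, 29.0, 69.0], [514.0, 32.0, 78.0], [539.0, 42.0, 101.0]]
233 [[519.0, 4.0, 3.0], [514.0, 21.0, 55.0], [514.0, 29.0, 78.0], [538.0, 40.0, 104.0]]
237 [[520.0, -0.0, 3.0], [514.0, 18.0, 56.0], [514.0, 26.0, 79.0], [539.0, 38.0, 104.0]]
241 [[496.0, 42.0, 135.0], [514.0, 16.0, 62.0], [515.0, 23.0, 78.0], [539.0, 35.0, 104.0]]
245 [[495.0, 42.0, 141.0], [498.0, 42.0, 141.0], [515.0, 20.0, 78.0], [540.0, 32.0, 104.0]]
249 [[495.0, 42.0, 147.0], [497.0, 42.0, 147.0], [516.0, 17.0, 79.0], [501.0, 66.0, 205.0]]
253 [[494.0, 42.0, 151.0], [496.0, 42.0, 152.0], [499.0, 43.0, 153.0], [500.0, 66.0, 209.0]]
257 [[494.0, 41.0, 155.0], [496.0, 42.0, 157.0], [498.0, 43.0, 158.0], [499.0, 66.0, 212.0]]
261 [[493.0, 41.0, 159.0], [495.0, 42.0, 163.0], [498.0, 43.0, 163.0], [498.0, 66.0, 215.0]]
```

View pics/w3c.png

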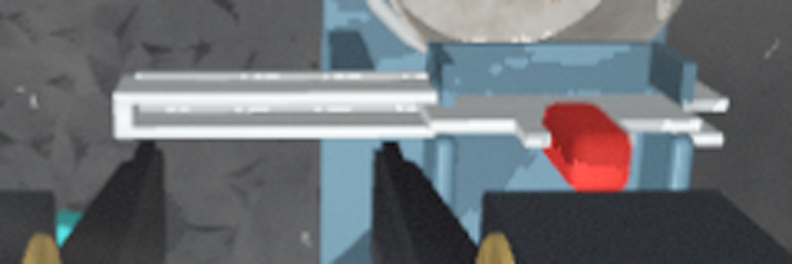

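```bash
cat > cloud.py <<'E'
from h import *
def cloud(c):
    v,u=np.nonzero(c['z_map']>0); z=c['z_map'][v,u]
    p=cv2.undistortPoints(np.c_[u,v].astype(float)[:,None],c['intrinsics'],np.array(c['distortion'],float))[:,0]
    P=np.c_[p[:,0]*z,-p[:,1]*z,-z]; T=np.linalg.inv(c['camera_from_world']); P=P@T[:3,:3].T+T[:3,3]
    d=np.load('tray.npz'); return np.c_[(P[:,:2]-d['o'])@d['R'],P[:,2]],np.c_[u,v],c['color'][v,u].astype(int)
E
python3 - <<'E'
from cloud import *
np.set_printoptions(precision=0,suppress=True,linewidth=150)
where()
for n in ['scene','side','wrist']:
    c=imaging.read_camera(n);P,uv,col=cloud(c)
    if n!='wrist': save(c,n+'1.png')
    m=(abs(P[:,0]+68)<45)&(abs(P[:,1]-83)<22)&(P[:,2]>82)&(P[:,2]<160)
    q=P[m];k=np.argsort(q[:,2])[:14];print(n,len(q));print(np.c_[q[k],uv[m][k]])
    r=(col[:,0]>140)&(col[:,1]<70)&(col[:,2]<70)&(abs(P[:,1]-84)<15)&(P[:,2]>75)
    if r.any(): print('lug',P[r].min(0),P[r].max(0),np.median(P[r],0))
a=cv2.imread('pics/side1.png')[190:270,220:340];cv2.imwrite('pics/side1c.png',cv2.resize(a,None,fx=6,fy=6,interpolation=cv2.INTER_CUBIC))
E
```

```text
tray [-68.  83.] 94.1 h 0.001
scene 229
[[-28.  65.  83. 272. 227.]
 [-91.  92. 121. 300. 231.]
 [-45.  93. 121. 275. 224.]
 [-49.  83. 122. 279. 221.]
 [-49.  79. 123. 280. 219.]
 [-88.  93. 123. 298. 230.]
 [-91.  83. 123. 302. 227.]
 [-47.  94. 123. 276. 224.]
 [-92.  89. 123. 301. 229.]
 [-92.  74. 124. 304. 223.]
 [-49.  75. 124. 281. 217.]
 [-92.  80. 125. 303. 225.]
 [-49.  79. 125. 280. 218.]
 [-50.  95. 125. 277. 224.]]
lug [-8. 86. 81.] [  3.  93. 107.] [-2. 90. 96.]
side 146
[[-46.  94. 122. 290. 219.]
 [-45.  84. 122. 289. 216.]
 [-88.  92. 122. 310. 217.]
 [-48.  95. 123. 291. 219.]
 [-92.  93. 123. 312. 217.]
 [-90.  94. 123. 311. 217.]
 [-87.  83. 123. 309. 214.]
 [-90.  92. 124. 311. 216.]
 [-48.  94. 124. 291. 218.]
 [-48.  91. 125. 291. 217.]
 [-87.  82. 126. 309. 213.]
 [-88.  79. 126. 309. 212.]
 [-45.  96. 126. 290. 218.]
 [-91.  95. 127. 312. 216.]]
lug [-5. 80. 82.] [  4.  91. 106.] [-0. 88. 95.]
wrist 1173
[[-48.  92. 120. 314. 235.]
 [-88.  85. 121. 249. 246.]
 [-49.  83. 121. 312. 250.]
 [-91.  94. 121. 243. 233.]
 [-88.  88. 121. 249. 243.]
 [-50.  87. 121. 312. 244.]
 [-47.  94. 121. 317. 233.]
 [-90.  94. 121. 245. 233.]
 [-89.  93. 121. 247. 235.]
 [-88.  85. 121. 249. 247.]
 [-47.  94. 121. 316. 233.]
 [-46.  94. 121. 318. 233.]
 [-88.  93. 121. 248. 235.]
 [-89.  94. 121. 246. 233.]]
lug [-9. 79. 81.] [  3.  90. 105.] [ -4.  88. 101.]
```

View pics/side1c.png

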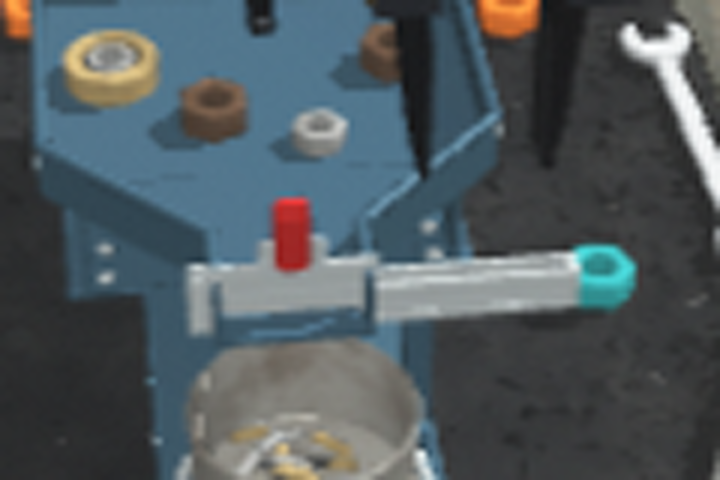

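All three cameras agree that the fingertips end at about z = 121 while the TCP reads 94. The fingers therefore stop about 27 mm short of the reported TCP, and they passed over the lug. In x and y they agree with the state. I'll go back and lower by another 28 mm.

Emit:
step_arm([
  {"slide": [0.001, 0.025, 0], "roll": 0},
  {"slide": [0.001, 0.05, 0], "roll": 0},
  {"slide": [0.001, 0.065, 0], "roll": 0},
  {"slide": [0.001, 0.065, 0], "roll": 0},
])

```text
t: 6.02
eef_pos: [540.1, 37.1, 93.5]
tcp_rot: [-3.141, -0.0, 1.678]
ft_force: [-0.0, -0.5, -1.0]
opening: 0.398
grip_force: 0.0
```

Emit:
step_arm([
  {"slide": [0, 0, 0.01], "roll": 0},
  {"slide": [0, 0, 0.02], "roll": 0},
  {"slide": [0, 0, 0.028], "roll": 0},
  {"slide": [0, 0, 0.028], "roll": 0},
])

```text
t: 6.52
eef_pos: [539.3, 37.0, 65.2]
tcp_rot: [-3.14, -0.0, 1.678]
ft_force: [-0.3, 1.0, -0.3]
opening: 0.4
grip_force: 0.0
```

Emit:
step_arm([
  {"slide": [0, -0.012, 0], "roll": 0},
  {"slide": [0, -0.024, 0], "roll": 0},
  {"slide": [0, -0.036, 0], "roll": 0},
  {"slide": [0, -0.048, 0], "roll": 0},
  {"slide": [0, -0.06, 0], "roll": 0},
])

```text
t: 7.15
eef_pos: [479.5, 30.5, 66.2]
tcp_rot: [3.141, 0.0, 1.678]
ft_force: [2.0, -0.8, 0.5]
opening: 0.401
grip_force: 0.8
```

```bash
cat > look.py <<'E'
from cloud import *
np.set_printoptions(precision=0,suppress=True,linewidth=150)
def look(names=('scene','side','wrist')):
    where(); s=state(); d=np.load('tray.npz'); t=d['R'].T@(np.array(s['eef_pos'])[:2]-d['o'])
    for n in names:
        c=imaging.read_camera(n);P,uv,col=cloud(c)
        r=(col[:,0]>130)&(col[:,1]<70)&(col[:,2]<70)&(abs(P[:,1]-84)<15)&(P[:,2]>75)
        if r.any(): print(n,'lug',P[r].min(0),P[r].max(0),np.median(P[r],0))
        m=(abs(P[:,0]-t[0])<60)&(abs(P[:,1]-t[1])<14)&(col.max(1)<60)&(P[:,2]>58)&(P[:,2]<s['eef_pos'][2]+80)
        if m.any(): q=P[m]; k=q[:,2]<q[:,2].min()+6; print(n,'tip',q[k].min(0),q[k].max(0))
E
python3 -c "
from look import *
look();print(state()['t'],state()['ft_force'])"
```

```text
tray [-64.  84.] 66.2 h 0.001
scene lug [-58.  80.  83.] [-45.  92. 107.] [-52.  90.  98.]
scene tip [-87.  94.  95.] [-42.  97. 100.]
side lug [-58.  78.  83.] [-47.  92. 106.] [-53.  89.  97.]
side tip [-89.  75.  91.] [-43.  94.  96.]
wrist lug [-60.  80.  80.] [-47.  90. 105.] [-54.  89.  99.]
wrist tip [-88.  91.  93.] [-42.  96.  99.]
7.3 [ 1.  0. -0.]
```

The gate is moving now, with the lug at about -52 mm. I'll push to the stop.

Emit:
step_arm([
  {"slide": [0, -0.005, 0], "roll": 0},
  {"slide": [0, -0.01, 0], "roll": 0},
  {"slide": [0, -0.01, 0], "roll": 0},
])

```text
t: 7.68
eef_pos: [469.7, 29.5, 65.8]
tcp_rot: [-3.141, -0.0, 1.678]
ft_force: [-0.3, 0.6, -0.7]
opening: 0.403
grip_force: 0.0
```

Emit:
step_arm([
  {"slide": [0, -0.0015, 0], "roll": 0},
  {"slide": [0, -0.003, 0], "roll": 0},
  {"slide": [0, -0.003, 0], "roll": 0},
])

```text
t: 8.05
eef_pos: [469.2, 29.3, 65.9]
tcp_rot: [3.138, 0.0, 1.678]
ft_force: [11.1, 2.4, -8.0]
opening: 0.402
grip_force: 4.9
```

```bash
python3 -c "
from look import *
look();print(state()['t'],state()['ft_force'])"
```

```text
tray [-74.  84.] 65.9 h 0.001
scene lug [-68.  80.  83.] [-55.  93. 107.] [-62.  90.  97.]
scene tip [-98.  93.  96.] [-52.  97. 102.]
side lug [-67.  77.  81.] [-56.  91. 106.] [-62.  88.  96.]
side tip [-98.  75.  93.] [-52.  96.  99.]
wrist lug [-69.  76.  81.] [-56.  90. 106.] [-62.  88. 101.]
wrist tip [-98.  87.  93.] [-52.  95.  99.]
8.2 [10.  2. -7.]
```

The gate is at its stop: 11 N and the lug at -62 mm. I'll back off, lift, narrow the fingers and move behind the steel nut.

Emit:
step_arm([
  {"slide": [0, 0.005, 0], "roll": 0},
  {"slide": [0, 0.005, -0.02], "roll": 0},
  {"slide": [0, 0.005, -0.04], "roll": 0},
  {"slide": [0, 0.005, -0.04], "roll": 0},
])

```text
t: 8.7
eef_pos: [472.6, 29.8, 106.7]
tcp_rot: [3.14, 0.0, 1.678]
ft_force: [0.4, 0.3, -0.2]
opening: 0.396
grip_force: 0.0
```

Emit:
step_arm([
  {"slide": [-0.035, 0.01, 0], "roll": 0},
  {"slide": [-0.07, 0.025, 0], "roll": 0},
  {"slide": [-0.105, 0.04, 0], "roll": 0},
  {"slide": [-0.127, 0.049, 0], "roll": 0},
  {"slide": [-0.127, 0.049, 0], "roll": 0},
], fingers=0.15)

```text
t: 9.32
eef_pos: [534.5, -92.1, 105.1]
tcp_rot: [-3.141, -0.001, 1.676]
ft_force: [-0.4, 0.6, -0.7]
opening: 0.149
grip_force: 0.0
```

```bash
python3 -c "
from look import *
look();go(-21,-43,50)"
```

```text
tray [-22. -44.] 105.1 h 0.003
scene lug [-66.  88.  82.] [-57.  92. 102.] [-62.  90.  93.]
scene tip [-34. -43. 136.] [-13. -30. 142.]
side lug [-67.  79.  78.] [-56.  92. 107.] [-61.  88.  96.]
side tip [-33. -34. 134.] [-12. -30. 140.]
wrist lug [-68.  76.  82.] [-56.  89. 105.] [-58.  79. 101.]
wrist tip [-35. -33. 132.] [-12. -31. 138.]
t 9.475 pos [534. -90. 106.] rot [-3. -0.  2.] F [-0.  0. -0.] op 0.146
slide mm [-1.  2. 56.] roll -0.0005766457929956559
```

Emit:
step_arm([
  {"slide": [0, 0.001, 0.025], "roll": 0},
  {"slide": [0, 0.001, 0.05], "roll": 0},
  {"slide": [0, 0.001, 0.064], "roll": 0},
  {"slide": [0, 0.001, 0.072], "roll": 0},
  {"slide": [0, 0.001, 0.072], "roll": 0},
])

```text
t: 10.1
eef_pos: [535.5, -91.0, 33.9]
tcp_rot: [-3.141, -0.0, 1.678]
ft_force: [0.1, -0.8, -0.3]
opening: 0.15
grip_force: 0.0
```

```bash
python3 -c "
from look import *
look();to_tool([0,0,0])"
```

```text
tray [-21. -43.] 33.9 h 0.001
scene lug [-66.  88.  85.] [-58.  92. 102.] [-61.  90.  94.]
scene tip [-32. -33.  64.] [-12. -31.  69.]
side lug [-67.  79.  79.] [-55.  91. 106.] [-60.  88.  97.]
side tip [-31. -42.  63.] [-12. -30.  67.]
wrist lug [-68.  76.  81.] [-55.  81. 103.] [-59.  77.  94.]
wrist tip [-33. -34.  61.] [-11. -32.  67.]
t 10.25 pos [536. -91.  34.] rot [3. 0. 2.] F [ 0. -0.  0.] op 0.154
slide mm [ 148. -523.   34.] roll None
```

Emit:
step_arm([
  {"slide": [0.013, 0, 0.001], "roll": 0},
  {"slide": [0.027, 0.001, 0.001], "roll": 0.1},
  {"slide": [0.041, 0.006, 0.001], "roll": 0.2},
  {"slide": [0.054, 0.011, 0.001], "roll": 0.3},
  {"slide": [0.06, 0.013, 0.001], "roll": 0.3},
])

```text
t: 10.88
eef_pos: [542.1, -29.0, 33.2]
tcp_rot: [3.141, -0.0, 1.379]
ft_force: [0.4, 0.1, 0.7]
opening: 0.156
grip_force: 0.4
```

```bash
cat > nuts.py <<'E'
from look import *
def nuts(names=('scene','side','wrist')):
    d=np.load('tray.npz')
    for n in names:
        c=imaging.read_camera(n)
        for t,z in (('nut_steel_mid',62),('nut_rusty_a_mid',63.5),('bearing_mid',63)):
            for r in mark_of(n,t):
                w=at_z(c,r['uv'],z); q=d['R'].T@(w[:2]-d['o'])
                if r['confidence']>.3 and abs(q[0])<95 and -140<q[1]<170: print(n,t,round(r['confidence'],2),q.round(0))
E
python3 -c "
from nuts import *
where();nuts();print(state()['t'],state()['ft_force'])"
```

```text
tray [-8. 18.] 33.2 h 0.299
scene nut_steel_mid 0.51 [-3. 34.]
scene bearing_mid 0.67 [-4. 27.]
side nut_steel_mid 0.46 [-1. 33.]
side nut_rusty_a_mid 0.49 [ 20. -27.]
side bearing_mid 0.51 [ 67. -68.]
side bearing_mid 0.44 [ 16. -33.]
wrist nut_steel_mid 0.72 [-3. 34.]
wrist nut_steel_mid 0.47 [ 0. 97.]
wrist bearing_mid 0.65 [ 58. -69.]
wrist bearing_mid 0.61 [-1. 96.]
11.475 [0. 0. 0.]
```

The steel nut is at (-3,34), just ahead of the fingers. I'll straighten up and push it out.

Emit:
step_arm([
  {"slide": [0.012, 0, 0], "roll": -0.06},
  {"slide": [0.024, 0, 0], "roll": -0.15},
  {"slide": [0.036, -0.003, 0], "roll": -0.25},
  {"slide": [0.046, -0.006, 0], "roll": -0.3},
  {"slide": [0.046, -0.006, 0], "roll": -0.3},
])

```text
t: 12.1
eef_pos: [544.9, 16.7, 32.9]
tcp_rot: [-3.142, -0.0, 1.678]
ft_force: [0.3, -0.6, -0.5]
opening: 0.153
grip_force: 0.0
```

```bash
python3 -c "
from nuts import *
go(0,94,33);where();nuts(['scene','wrist']);print(state()['t'],state()['ft_force'])"
```

```text
t 12.1 pos [545.  17.  33.] rot [-3. -0.  2.] F [ 0. -1. -0.] op 0.153
slide mm [31.  0. -0.] roll -0.0009674349633659318
tray [-0. 63.] 32.9 h 0.001
scene nut_steel_mid 0.46 [-4. 83.]
wrist nut_steel_mid 0.86 [-1. 80.]
12.5 [-0. -0. -0.]
```

Emit:
step_arm([
  {"slide": [0.01, 0, 0], "roll": 0},
  {"slide": [0.02, 0, 0], "roll": 0},
  {"slide": [0.03, 0, 0], "roll": 0},
  {"slide": [0.034, 0, 0], "roll": 0},
  {"slide": [0.034, 0, 0], "roll": 0},
])

```text
t: 13.12
eef_pos: [541.3, 50.4, 32.9]
tcp_rot: [3.142, -0.0, 1.678]
ft_force: [1.0, -0.4, -1.0]
opening: 0.151
grip_force: 0.0
```

```bash
python3 -c "
from nuts import *
go(16,-66,120);where();nuts(['scene','wrist']);print(state()['t'],state()['ft_force'])"
```

```text
t 13.125 pos [541.  50.  33.] rot [ 3. -0.  2.] F [ 1. -0. -1.] op 0.151
slide mm [-163.   16.  -87.] roll -0.00035728421758562945
tray [-0. 97.] 32.9 h 0.0
scene nut_steel_mid 0.38 [-19. 149.]
wrist nut_steel_mid 0.58 [ -1. 128.]
13.525 [-0. -0. -0.]
```

Emit:
step_arm([
  {"slide": [0, 0, -0.03], "roll": 0},
  {"slide": [-0.03, 0.004, -0.05], "roll": 0},
  {"slide": [-0.08, 0.01, -0.05], "roll": 0},
  {"slide": [-0.13, 0.018, -0.05], "roll": 0},
  {"slide": [-0.161, 0.018, -0.05], "roll": 0},
])

```text
t: 14.15
eef_pos: [576.9, -110.5, 82.9]
tcp_rot: [3.141, 0.0, 1.676]
ft_force: [-0.8, -0.6, -0.1]
opening: 0.15
grip_force: 0.0
```

Emit:
step_arm([
  {"slide": [0, 0, 0.02], "roll": 0},
  {"slide": [0, 0, 0.04], "roll": 0},
  {"slide": [0, 0, 0.05], "roll": 0},
  {"slide": [0, 0, 0.05], "roll": 0},
])

```text
t: 14.65
eef_pos: [576.2, -108.1, 32.5]
tcp_rot: [-3.141, -0.001, 1.678]
ft_force: [0.2, 1.2, -0.7]
opening: 0.147
grip_force: 0.0
```

```bash
python3 -c "
from nuts import *
where();nuts();print(state()['t'],state()['ft_force'])"
```

```text
tray [ 17. -64.] 32.5 h 0.001
scene nut_steel_mid 0.6 [-20. 152.]
scene nut_rusty_a_mid 0.67 [-19. 163.]
scene nut_rusty_a_mid 0.63 [ 23. -32.]
scene bearing_mid 0.77 [ 64. -71.]
scene bearing_mid 0.41 [-53. -68.]
side nut_steel_mid 0.53 [ 10. 164.]
side nut_rusty_a_mid 0.62 [ 17. -29.]
side bearing_mid 0.64 [ 62. -67.]
wrist nut_rusty_a_mid 0.66 [ 19. -35.]
wrist bearing_mid 0.98 [ 56. -70.]
15.25 [-0.  1. -0.]
```

Emit:
step_arm([
  {"slide": [0.015, 0.001, 0], "roll": 0},
  {"slide": [0.03, 0.001, 0], "roll": 0},
  {"slide": [0.045, 0, 0], "roll": -0.07},
  {"slide": [0.06, -0.002, 0], "roll": -0.14},
  {"slide": [0.075, -0.005, 0], "roll": -0.2},
])

```text
t: 15.88
eef_pos: [563.1, -32.7, 32.9]
tcp_rot: [3.142, -0.0, 1.881]
ft_force: [0.3, -0.1, 0.1]
opening: 0.15
grip_force: 0.2
```

```bash
python3 -c "
from nuts import *
where();nuts(['scene','wrist']);print(state()['t'],state()['ft_force']);go(0,60,33)"
```

```text
tray [12. 12.] 32.9 h -0.202
scene nut_steel_mid 0.68 [-45.  43.]
scene nut_steel_mid 0.51 [-24. 152.]
scene nut_rusty_a_mid 0.72 [11. 45.]
scene bearing_mid 0.41 [ 63. -66.]
wrist nut_steel_mid 0.49 [ -2. 108.]
wrist nut_rusty_a_mid 0.78 [ 6. 37.]
16.275 [1. 0. 0.]
t 16.275 pos [564. -34.  33.] rot [ 3. -0.  2.] F [1. 0. 0.] op 0.151
slide mm [51. -3. -0.] roll 0.19790203387261274
```

Emit:
step_arm([
  {"slide": [0.012, -0.001, 0], "roll": 0.02},
  {"slide": [0.024, -0.002, 0], "roll": 0.06},
  {"slide": [0.036, -0.002, 0], "roll": 0.13},
  {"slide": [0.048, -0.003, 0], "roll": 0.198},
  {"slide": [0.051, -0.003, 0], "roll": 0.198},
])

```text
t: 16.9
eef_pos: [545.1, 13.6, 32.9]
tcp_rot: [3.142, -0.0, 1.68]
ft_force: [0.3, -0.3, 0.2]
opening: 0.151
grip_force: 0.2
```

```bash
python3 -c "
from nuts import *
where();nuts(['scene','wrist']);print(state()['t'],state()['ft_force']);go(0,97,33)"
```

```text
tray [-0. 60.] 32.9 h -0.001
scene nut_steel_mid 0.36 [-21. 156.]
scene nut_rusty_a_mid 0.74 [ 4. 84.]
wrist nut_steel_mid 0.72 [ -1. 120.]
wrist nut_rusty_a_mid 0.8 [-0. 83.]
17.3 [-0.  0. -1.]
t 17.3 pos [545.  13.  33.] rot [ 3. -0.  2.] F [-0.  0. -1.] op 0.152
slide mm [37.  0. -0.] roll 0.0009187399884931224
```

Emit:
step_arm([
  {"slide": [0.01, 0, 0], "roll": 0},
  {"slide": [0.02, 0, 0], "roll": 0},
  {"slide": [0.03, 0, 0], "roll": 0},
  {"slide": [0.037, 0, 0], "roll": 0},
  {"slide": [0.037, 0, 0], "roll": 0},
])

```text
t: 17.92
eef_pos: [541.1, 51.0, 32.9]
tcp_rot: [3.142, -0.0, 1.681]
ft_force: [0.2, -0.9, -0.5]
opening: 0.153
grip_force: 0.0
```

```bash
python3 -c "
from nuts import *
where();nuts(['scene','wrist']);print(state()['t'],state()['ft_force']);go(-56,-98,83)"
```

```text
tray [-0. 98.] 32.9 h -0.002
scene nut_steel_mid 0.48 [-26. 160.]
scene bearing_mid 0.55 [ 1. 61.]
wrist nut_steel_mid 0.43 [ -2. 127.]
wrist nut_steel_mid 0.43 [-2. 42.]
wrist nut_rusty_a_mid 0.63 [ -1. 144.]
wrist bearing_mid 0.34 [-2. 63.]
18.325 [ 0. -1. -1.]
t 18.325 pos [541.  50.  33.] rot [ 3. -0.  2.] F [ 0. -1. -1.] op 0.152
slide mm [-195.  -56.  -50.] roll 0.0006265338875408588
```

Emit:
step_arm([
  {"slide": [0, 0, -0.03], "roll": 0},
  {"slide": [-0.03, -0.004, -0.05], "roll": 0},
  {"slide": [-0.08, -0.02, -0.05], "roll": 0},
  {"slide": [-0.13, -0.036, -0.05], "roll": 0},
  {"slide": [-0.18, -0.052, -0.05], "roll": 0},
])

```text
t: 18.95
eef_pos: [508.6, -135.9, 83.1]
tcp_rot: [3.141, 0.0, 1.68]
ft_force: [0.7, -0.5, 0.7]
opening: 0.15
grip_force: 0.0
```

```bash
python3 -c "
from nuts import *
where();go(-56,-98,33)"
```

```text
tray [-53. -84.] 83.1 h -0.001
t 18.95 pos [ 509. -136.   83.] rot [3. 0. 2.] F [ 1. -0.  1.] op 0.15
slide mm [-14.  -3.  50.] roll 0.0010395122654909272
```

Emit:
step_arm([
  {"slide": [-0.015, -0.004, 0.005], "roll": 0},
  {"slide": [-0.015, -0.004, 0.025], "roll": 0},
  {"slide": [-0.015, -0.004, 0.043], "roll": 0},
  {"slide": [-0.015, -0.004, 0.05], "roll": 0},
  {"slide": [-0.015, -0.004, 0.05], "roll": 0},
])

```text
t: 19.58
eef_pos: [506.7, -149.2, 32.7]
tcp_rot: [-3.141, -0.0, 1.68]
ft_force: [-0.1, -0.8, 1.1]
opening: 0.149
grip_force: 0.0
```

```bash
python3 -c "
from nuts import *
where();nuts();print(state()['t'],state()['ft_force'])"
```

```text
tray [-56. -97.] 32.7 h -0.001
scene nut_steel_mid 0.53 [-23. 160.]
scene bearing_mid 0.7 [ 62. -71.]
side bearing_mid 0.63 [ 62. -56.]
wrist bearing_mid 0.85 [ 57. -69.]
20.175 [-0.  0. -0.]
```

Emit:
step_arm([
  {"slide": [0.013, 0, 0], "roll": 0},
  {"slide": [0.026, 0, 0], "roll": 0.08},
  {"slide": [0.039, 0.002, 0], "roll": 0.17},
  {"slide": [0.052, 0.006, 0], "roll": 0.27},
  {"slide": [0.065, 0.012, 0], "roll": 0.36},
])

```text
t: 20.8
eef_pos: [511.3, -82.5, 32.9]
tcp_rot: [-3.141, -0.0, 1.317]
ft_force: [-0.5, -0.4, 0.0]
opening: 0.151
grip_force: 0.1
```

```bash
python3 - <<'E'
from nuts import *
where();nuts(['scene','side','wrist']);print(state()['t'],state()['ft_force']);go(-12,33,33,.36)
E
```

```text
tray [-44. -32.] 32.9 h 0.362
scene nut_steel_mid 0.47 [-24. 159.]
scene bearing_mid 0.62 [ 61. -69.]
side nut_rusty_a_mid 0.64 [-1. 67.]
side bearing_mid 0.44 [ 67. -64.]
wrist nut_steel_mid 0.4 [ 56. -69.]
wrist bearing_mid 0.94 [ 57. -69.]
21.4 [ 1. -0. -1.]
t 21.4 pos [512. -84.  33.] rot [ 3. -0.  1.] F [ 1. -0. -1.] op 0.151
slide mm [73.  7. -0.] roll 0.000892044893437749
```

```bash
cat > rust.py <<'E'
from look import *
def rust(names=('scene','side','wrist')):
    for n in names:
        c=imaging.read_camera(n);P,uv,col=cloud(c)
        m=(col[:,0]>col[:,2]*1.5)&(col[:,0]-col[:,2]>20)&(abs(P[:,0])<84)&(P[:,1]>-133)&(P[:,1]<165)
        for lo,hi,nm in((60,76,'tray'),(5,50,'tin')):
            k=m&(P[:,2]>lo)&(P[:,2]<hi)&((P[:,0]<35)|(P[:,1]>-40))&((nm=='tray')|(P[:,1]>95))
            if k.sum()>3: print(n,nm,k.sum(),np.median(P[k],0),P[k].min(0),P[k].max(0))
E
python3 -c "
from rust import *
rust()"
```

```text
side tray 29 [-34.  -0.  69.] [-66. -19.  61.] [-25.  24.  71.]
side tin 38 [ -5. 124.  18.] [-18. 103.  15.] [ 20. 131.  23.]
wrist tray 350 [-36.  -6.  69.] [-72. -23.  60.] [-23.  82.  71.]
wrist tin 99 [-14. 114.  20.] [-19. 111.  13.] [ -6. 120.  23.]
```

Nut B is at (-36,-9), riding ahead of the fingers, and nut A is in the tin. I'll continue.

Emit:
step_arm([
  {"slide": [0.014, 0.001, 0], "roll": 0.05},
  {"slide": [0.028, 0.002, 0], "roll": 0.09},
  {"slide": [0.042, 0.004, 0], "roll": 0.09},
  {"slide": [0.056, 0.005, 0], "roll": 0.09},
  {"slide": [0.066, 0.006, 0], "roll": 0.09},
])

```text
t: 22.18
eef_pos: [534.0, -20.4, 32.9]
tcp_rot: [-3.142, -0.0, 1.231]
ft_force: [-0.3, 0.1, -0.2]
opening: 0.153
grip_force: 0.1
```

```bash
python3 -c "
from rust import *
where();rust();print(state()['t'],state()['ft_force']);go(0,64,33)"
```

```text
tray [-15.  28.] 32.9 h 0.448
scene tray 4 [-30.  55.  69.] [-56.  49.  66.] [ 3. 85. 76.]
side tray 59 [-5. 55. 68.] [-66.  22.  60.] [ 8. 62. 72.]
side tin 40 [ -4. 124.  19.] [-18. 104.  14.] [ 22. 132.  24.]
wrist tray 101 [-1. 52. 69.] [-62.  35.  60.] [ 8. 87. 70.]
wrist tin 22 [-12. 123.  18.] [-20. 113.  12.] [  8. 142.  21.]
22.325 [ 1. -1. -0.]
t 22.325 pos [534. -21.  33.] rot [-3. -0.  1.] F [ 1. -0. -0.] op 0.148
slide mm [40. -2. -0.] roll -0.4478990249245216
```

Emit:
step_arm([
  {"slide": [0.008, 0.001, 0], "roll": -0.08},
  {"slide": [0.017, 0.001, 0], "roll": -0.18},
  {"slide": [0.025, 0, 0], "roll": -0.28},
  {"slide": [0.033, -0.001, 0], "roll": -0.38},
  {"slide": [0.04, -0.002, 0], "roll": -0.448},
])

```text
t: 22.95
eef_pos: [545.2, 17.0, 32.9]
tcp_rot: [-3.142, -0.0, 1.68]
ft_force: [-0.8, 0.2, -0.5]
opening: 0.151
grip_force: 0.1
```

```bash
python3 -c "
from rust import *
where();rust();print(state()['t'],state()['ft_force']);go(0,98,33)"
```

```text
tray [ 0. 64.] 32.9 h -0.001
side tray 75 [-1. 93. 68.] [-66.  25.  60.] [ 13. 101.  71.]
side tin 38 [ -4. 124.  19.] [-18. 103.  14.] [ 22. 133.  25.]
wrist tray 40 [ 6. 93. 68.] [-73.  79.  61.] [ 11. 100.  70.]
23.1 [0. 0. 0.]
t 23.1 pos [545.  17.  33.] rot [-3. -0.  2.] F [0. 0. 0.] op 0.15
slide mm [34. -0. -0.] roll -0.00202594010734769
```

Emit:
step_arm([
  {"slide": [0.009, 0, 0], "roll": 0},
  {"slide": [0.018, 0, 0], "roll": 0},
  {"slide": [0.027, 0, 0], "roll": 0},
  {"slide": [0.035, 0, 0], "roll": 0},
  {"slide": [0.035, 0, 0], "roll": 0},
])

```text
t: 23.72
eef_pos: [541.4, 52.6, 32.9]
tcp_rot: [3.142, -0.0, 1.679]
ft_force: [-0.4, 1.1, -0.5]
opening: 0.148
grip_force: 0.0
```

Emit:
step_arm([
  {"slide": [0, 0, -0.03], "roll": 0},
  {"slide": [0, 0, -0.06], "roll": 0},
  {"slide": [-0.02, 0, -0.085], "roll": 0},
  {"slide": [-0.05, 0, -0.085], "roll": 0},
  {"slide": [-0.05, 0, -0.085], "roll": 0},
])

```text
t: 24.35
eef_pos: [547.1, 0.8, 118.2]
tcp_rot: [3.141, 0.0, 1.676]
ft_force: [0.7, -0.9, -0.2]
opening: 0.152
grip_force: 0.0
```

```bash
python3 -c "
from rust import *
look(['side']);rust();print(state()['t'],state()['ft_force']);go(-62,84,118)
c=imaging.read_camera('wrist');a=c['color'][60:300,140:440,::-1];cv2.imwrite('pics/w4.png',cv2.resize(a,None,fx=2.5,fy=2.5))"
```

```text
tray [ 0. 47.] 118.2 h 0.003
side lug [-66.  79.  79.] [-56.  92. 106.] [-61.  88.  97.]
side tip [-10.  56. 147.] [ 11.  59. 152.]
side tin 83 [  4. 111.  23.] [-17.  99.  14.] [ 22. 133.  41.]
24.55 [ 0.  0. -0.]
t 24.55 pos [547.   3. 118.] rot [-3. -0.  2.] F [ 0.  0. -0.] op 0.15
slide mm [ 35. -62.  -0.] roll -0.0007496323296010132
```

View pics/w4.png

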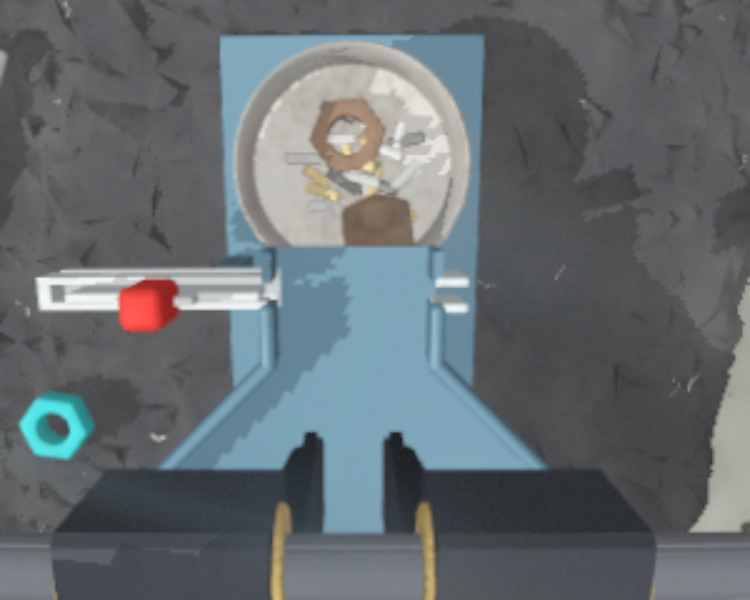

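Both rusty nuts are in the tin, at crop (347,135) and (378,220), and the lug is at (148,305). The steel nut isn't visible from here, so I'll look for it from the other cameras before shutting the gate.

```bash
python3 - <<'E'
from nuts import *
d=np.load('tray.npz')
tiles=[]
for n in ('scene','side'):
    c=imaging.read_camera(n)
    for r in mark_of(n,'nut_steel_mid')[:4]:
        w=at_depth(c,r['uv']); print(n,round(r['confidence'],2),np.round(r['uv']), None if w is None else (d['R'].T@(w[:2]-d['o'])).round(0), w)
    u,v=pix(c,[np.r_[d['R']@[0,90]+d['o'],50]])[0].astype(int)
    tiles.append(cv2.resize(c['color'][v-50:v+45,u-45:u+45,::-1],(390,410),interpolation=cv2.INTER_CUBIC))
cv2.imwrite('pics/tin.png',np.hstack(tiles))
E
```

```text
scene 0.6 [247. 271.] [ -6. 129.] [533.  82.  20.]
```

View pics/tin.png

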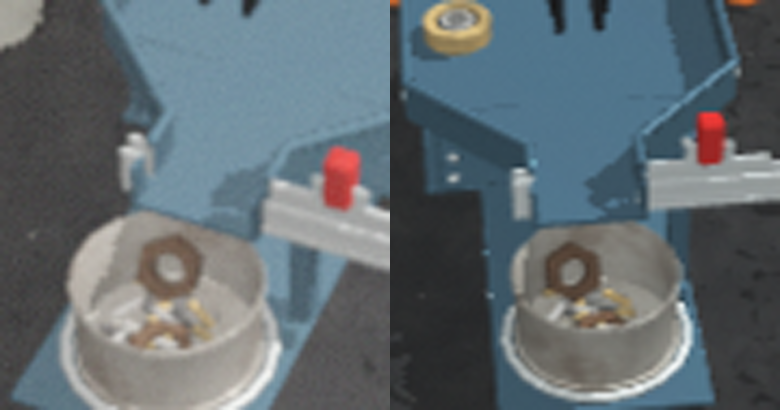

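Both views show rusty nut B leaning against the tin's inner wall and rusty nut A lying in it. Nothing but the bearing is left on the tray, and nothing lies beside the tin. The steel nut was followed over the lip, so it must be under A. Now the gate: I'll straddle the lug again.

Emit:
step_arm([
  {"slide": [0.02, -0.035, 0], "roll": 0},
  {"slide": [0.035, -0.062, 0], "roll": 0},
  {"slide": [0.035, -0.062, 0], "roll": 0},
  {"slide": [0.035, -0.062, 0], "roll": 0},
  {"slide": [0.035, -0.062, 0], "roll": 0},
], fingers=0.4)

```text
t: 25.42
eef_pos: [482.3, 30.1, 117.9]
tcp_rot: [3.141, 0.0, 1.678]
ft_force: [-0.3, 0.6, -0.3]
opening: 0.397
grip_force: 0.0
```

```bash
python3 -c "
from look import *
look();print(state()['opening']);go(-62,84,66)"
```

```text
tray [-61.  84.] 117.9 h 0.001
scene lug [-67.  88.  83.] [-57.  92. 105.] [-62.  90.  93.]
scene tip [-84.  86. 149.] [-40.  97. 155.]
side lug [-67.  78.  78.] [-56.  91. 105.] [-60.  88.  97.]
side tip [-84.  75. 146.] [-39.  96. 152.]
wrist lug [-68.  79.  82.] [-56.  90. 105.] [-61.  89.  98.]
wrist tip [-85.  78. 144.] [-39.  95. 150.]
0.39918334342659273
t 25.575 pos [482.  30. 118.] rot [ 3. -0.  2.] F [ 0. -0. -0.] op 0.399
slide mm [ 0. -0. 52.] roll -0.0013383873908683341
```

Emit:
step_arm([
  {"slide": [0, 0, 0.02], "roll": 0},
  {"slide": [0, 0, 0.04], "roll": 0},
  {"slide": [0, 0, 0.052], "roll": 0},
  {"slide": [0, 0, 0.052], "roll": 0},
])

```text
t: 26.08
eef_pos: [481.3, 30.3, 65.4]
tcp_rot: [-3.14, -0.0, 1.678]
ft_force: [-1.0, -0.0, 1.0]
opening: 0.398
grip_force: 0.0
```

Emit:
step_arm([
  {"slide": [0, 0.014, 0], "roll": 0},
  {"slide": [0, 0.028, 0], "roll": 0},
  {"slide": [0, 0.042, 0], "roll": 0},
  {"slide": [0, 0.056, 0], "roll": 0},
  {"slide": [0, 0.068, 0], "roll": 0},
])

```text
t: 26.7
eef_pos: [550.1, 37.8, 65.9]
tcp_rot: [3.141, -0.0, 1.678]
ft_force: [-1.7, -0.3, 0.7]
opening: 0.403
grip_force: 0.8
```

```bash
python3 -c "
from look import *
look();go(12.5,84,66)"
```

```text
tray [ 7. 84.] 65.9 h 0.001
scene lug [-11.  83.  83.] [ -2.  92. 108.] [-7. 90. 96.]
scene tip [-16.  86.  95.] [ 30.  97. 101.]
side lug [-9. 78. 80.] [  1.  91. 106.] [-4. 88. 98.]
side tip [-12.  93.  93.] [30. 95. 99.]
wrist lug [-11.  84.  81.] [  1.  90. 103.] [-4. 89. 94.]
wrist tip [-16.  88.  93.] [30. 95. 98.]
t 26.85 pos [550.  38.  66.] rot [ 3. -0.  2.] F [-1. -0.  0.] op 0.398
slide mm [ 0.  6. -0.] roll -0.0009173146594587678
```

Emit:
step_arm([
  {"slide": [0, 0.002, 0], "roll": 0},
  {"slide": [0, 0.004, 0], "roll": 0},
  {"slide": [0, 0.005, 0], "roll": 0},
  {"slide": [0, 0.005, 0], "roll": 0},
])

```text
t: 27.35
eef_pos: [554.0, 38.2, 65.9]
tcp_rot: [-3.142, -0.0, 1.678]
ft_force: [-0.9, 0.3, -0.4]
opening: 0.401
grip_force: 0.6
```

Emit:
step_arm([
  {"slide": [0, 0.001, 0], "roll": 0},
  {"slide": [0, 0.002, 0], "roll": 0},
  {"slide": [0, 0.002, 0], "roll": 0},
])

```text
t: 27.72
eef_pos: [556.0, 38.4, 65.9]
tcp_rot: [-3.142, -0.0, 1.678]
ft_force: [-1.7, -0.0, 0.8]
opening: 0.4
grip_force: 0.8
```

Only the 1.5 N of friction so far, so I'll keep pushing until it stops.

Emit:
step_arm([
  {"slide": [0, 0.001, 0], "roll": 0},
  {"slide": [0, 0.002, 0], "roll": 0},
  {"slide": [0, 0.002, 0], "roll": 0},
])

```text
t: 28.1
eef_pos: [556.2, 38.5, 65.8]
tcp_rot: [-3.137, -0.0, 1.678]
ft_force: [-10.1, -2.6, 5.6]
opening: 0.404
grip_force: 5.0
```

```bash
python3 -c "
from look import *
look();print(state()['ft_force'])"
```

```text
tray [13. 84.] 65.8 h 0.001
scene lug [-5. 83. 83.] [  5.  94. 107.] [-1. 90. 97.]
scene tip [32. 82. 93.] [36. 96. 98.]
side lug [-5. 78. 82.] [  6.  91. 106.] [ 2. 88. 97.]
side tip [-7. 84. 88.] [-7. 87. 94.]
wrist lug [-6. 83. 81.] [  6.  90. 103.] [ 1. 89. 95.]
wrist tip [-10.  93.  92.] [36. 95. 98.]
[-10.  -2.   6.]
```

The gate is at its shut stop: 10 N and the lug centred at 0. I'll back off, lift clear and check.

Emit:
step_arm([
  {"slide": [0, -0.006, 0], "roll": 0},
  {"slide": [0, -0.011, 0], "roll": 0},
  {"slide": [0, -0.011, -0.03], "roll": 0},
  {"slide": [0, -0.011, -0.07], "roll": 0},
  {"slide": [0, -0.011, -0.12], "roll": 0},
])

```text
t: 28.88
eef_pos: [546.8, 37.4, 186.8]
tcp_rot: [-3.141, -0.0, 1.678]
ft_force: [0.0, -0.5, 0.5]
opening: 0.401
grip_force: 0.0
```

Emit:
step_arm([
  {"slide": [-0.03, 0, -0.03], "roll": 0},
  {"slide": [-0.06, 0, -0.06], "roll": 0},
  {"slide": [-0.06, 0, -0.06], "roll": 0},
  {"slide": [-0.06, 0, -0.06], "roll": 0},
])

```text
t: 29.38
eef_pos: [553.1, -21.8, 245.1]
tcp_rot: [-3.141, -0.0, 1.678]
ft_force: [-0.2, -0.1, 0.1]
opening: 0.4
grip_force: 0.0
```

```bash
python3 -c "
from nuts import *
from rust import *
look(['scene','side','wrist']);nuts();rust();to_tool([0,0,0])
c=imaging.read_camera('wrist');d=np.load('tray.npz')
for r in mark_of('wrist','nut_steel_mid')[:3]: w=at_depth(c,r['uv']);print(r['confidence'],(d['R'].T@(w[:2]-d['o'])),w[2])"
```

```text
tray [ 4. 24.] 245.1 h 0.001
scene lug [-6. 87. 82.] [  5.  92. 104.] [-1. 90. 94.]
scene tip [-20.  19. 273.] [ 27.  38. 279.]
side lug [-5. 80. 82.] [  6.  91. 106.] [ 1. 88. 97.]
side tip [-17.  27. 274.] [ 26.  35. 279.]
wrist lug [ -3.  80. 100.] [  5.  89. 105.] [  5.  87. 103.]
wrist tip [-20.  31. 271.] [ 26.  36. 276.]
scene nut_steel_mid 0.48 [-20. 161.]
scene bearing_mid 0.79 [ 59. -75.]
side bearing_mid 0.75 [ 66. -59.]
wrist nut_steel_mid 0.67 [ 1. 85.]
wrist nut_steel_mid 0.56 [  1. 112.]
wrist nut_rusty_a_mid 0.73 [ -4. 134.]
wrist bearing_mid 0.66 [  7. 100.]
wrist bearing_mid 0.56 [ 53. -72.]
side tin 88 [  4. 110.  23.] [-17.  98.  14.] [ 22. 131.  44.]
t 30.275 pos [554. -22. 246.] rot [ 3. -0.  2.] F [ 0. -0. -0.] op 0.401
slide mm [  81. -548.  246.] roll None
0.49 [  1. 111.] 22.378396034994978
```

```bash
python3 -c "
from cell import env
print(env.job_done())"
```

```text
the job is handed in; nothing more can be done
None
```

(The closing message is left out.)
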